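# Hang the repainted cupboard door back on its two pins

## Task

Take the blue door out of the drying rack and hang it back on the little solvent cupboard: with the door standing open, lower both its knuckles all the way down onto the two upright hinge pins. The hinge plate has slipped some way to the left in its slots, so the pins are not where they were: feel for them, sliding lightly, and do not force anything; then swing the door shut until the roller catch has snapped in and the door rests on its stops. Leave the canvases, the bottle and the tub where they are.

Things in the scene. Friction and masses are not known exactly. Their poses are not given: they have to be found in the camera images.
- cabinet: wooden cupboard, 130 deep x 190 wide x 205 high mm, fixed; origin at the centre of its underside, z up, front plane at x = -65 mm (its -x faces the robot), +y towards the robot's left. Plate, pins and catch are part of it. Pressing or striking it with more than 55 N, all contact points added up (about three times a push on the shut door), counts as forcing
- slots_middle (a point): middle of the slots, on the front plane, of the steel plate on the right-hand front stile that carries both hinge pins. The plate is screwed on through crosswise slots, 18 mm of travel. It has slipped from the right-hand end of them to the left (along the cupboard's +y) by anything from 2.5 to 18 mm and is clamped hard there, both pins together; how far is not measured
- pin_low_old (a point): tip centre of the lower pin as it was before the plate slipped: (-81, -93, 62) mm in the cupboard's frame; now it stands 2.5 to 18 mm from here along +y (x and height unchanged). Upright brass pin 8 mm thick, 20 mm long, flat end (0.5 mm chamfer), on an 18 mm collar; the collar's top, 20 mm below the tip, is the seat of the knuckle
- pin_up_old (a point): the same for the upper pin, straight above the lower one: (-81, -93, 170) mm in the cupboard's frame; shifted together with the lower pin; its seat also lies 20 mm below its tip
- catch (a point): sprung white roller, 10 mm, under the cupboard's roof at (-54, 50, 168) mm in its frame. It snaps over the hump at the tip of the door's tongue in the last 0.1 rad of the swing, which takes about 4 N (up to 8 with friction) at the free side of the door. Shut, the door rests on two 5 mm rubber stops on the left stile (y = 78 mm)
- door: blue frame-and-panel door, 14 thick (x) x 165 wide (y) x 170 high (z) mm, about 0.3 kg. Origin at the middle of its lower edge; -x outer face, +x inner face, -y hinge edge; hinge axis at x = -4, y = -93.5 mm. It starts upright in the rack, hinge edge farthest from the robot. Shut, its axes are the cupboard's; opening adds to its yaw about z (straight out: +90 deg).
- door_top (a point): middle of the door's top edge, 170 mm above the lower edge; axes as the door's. On its pins the door swings freely. The top rail is 36 mm deep, 14 mm thick and flat on both faces: the place to grip it from above
- knob (a point): outer end of the brass knob on the door's outer face, 17 mm out, 66 mm from the middle towards the free edge, 85 mm up
- tongue_tip (a point): tip of the steel catch tongue on the door's inner face, at (34, 40, 142) mm in the door's frame; the tongue is 26 mm wide at its foot (y = 27 to 53 mm)
- knuckle_low (a point): centre of the lower mouth of the lower knuckle, a steel tube 18 outside, 10 inside and 22 long (z) mm, open at both ends, with a flat flange 25 across and 3 thick round this mouth; 20 mm above the door's lower edge. Fully down it stands 42 mm above the cupboard's underside
- knuckle_up (a point): the same for the upper knuckle, 128 mm above the door's lower edge; fully down it stands 150 mm above the cupboard's underside
- door_free_edge (a point): middle of the door's free vertical edge; with the door fully shut it lies at x = -77 mm in the cupboard's frame
- rack: wooden drying rack, fixed; origin at the centre of its underside. Three slots along its x, at y = -70, 0 and 70 mm, each between two pairs of 8 mm dowels (17 mm between them, at x = -50 and 50 mm) that end 75 mm above the table; panels stand 14 mm above the table. Door and canvases share the slots in any order. A clamp lamp stands at the table's left edge: pass it on the robot's side
- canvas_ochre: small stretched canvas, ochre, 13 x 120 x 90 mm, standing in the rack; origin at the middle of its lower edge
- canvas_grey: small stretched canvas, blue-grey, 13 x 104 x 78 mm, standing in the rack; origin at the middle of its lower edge
- turps_bottle: brown paint-smeared bottle with a black cap, 72 mm wide, 167 high, to the right of the cupboard; origin at the centre of its base
- tub: translucent tub of cream paint, 93 mm wide, 55 high, left of the cupboard; origin at the centre of its base

How it is judged:
On the way, in this order (a step that is already met when the one before it is completed fails the run):
1. the door is lifted clear of the rack (height (world z) of door above 0.08 m), for 0.1 s.
2. the door stands open, at least 45 degrees, with both knuckles fully down on their pins (x of knuckle_low in the frame of cabinet between -0.0855 and -0.0765 m and y of knuckle_low in the frame of cabinet between -0.095 and -0.073 m and z of knuckle_low in the frame of cabinet between 0.038 and 0.0455 m and x of knuckle_up in the frame of cabinet between -0.0855 and -0.0765 m and y of knuckle_up in the frame of cabinet between -0.095 and -0.073 m and z of knuckle_up in the frame of cabinet between 0.146 and 0.1535 m and x of door_free_edge in the frame of cabinet below -0.19 m), for 0.2 s.
At the end, for the whole second after the job is handed in: The door hangs upright with both knuckles fully down on their pins (within 4 mm in height) and is shut behind its catch: its free edge within 5 mm of its place against the stops; the door is at rest (x of knuckle_low in the frame of cabinet between -0.0855 and -0.0765 m and y of knuckle_low in the frame of cabinet between -0.095 and -0.073 m and z of knuckle_low in the frame of cabinet between 0.038 and 0.0455 m and x of knuckle_up in the frame of cabinet between -0.0855 and -0.0765 m and y of knuckle_up in the frame of cabinet between -0.095 and -0.073 m and z of knuckle_up in the frame of cabinet between 0.146 and 0.1535 m and x of door_free_edge in the frame of cabinet between -0.082 and -0.071 m and angle between door's own z axis and vertical below 0.03 rad and linear speed of door below 0.02 m/s and angular speed of door below 0.1 rad/s); the robot touches nothing.
It fails at once if the door is forced: pressed or struck on the cupboard, its pins or its catch with more than 55 N, all contact points added up (contact force between door and cabinet above 55 N).
It fails at once if the arm presses on the cupboard with more than 55 N (contact force between the arm and cabinet above 55 N).
It fails at once if a canvas, the bottle or the tub is moved by more than 20 mm (distance of any of canvas_ochre, canvas_grey, turps_bottle, tub from where it was at the start of the episode above 0.02 m).
It also fails if it takes over 72 s, if anything falls off the work surface, if the arm or the gripper's body presses on something with over 40 N, if the wrist force passes 120 N, or if a joint passes its speed limit or range.

## Robot

A 6-joint arm with a two-finger parallel gripper is mounted at the origin on a cart in front of the work surface, level with it; the furniture and walls round the work are solid. World frame = base frame: x ahead of the robot, y to its left, z up, the work surface at z = 0. Lengths are in m, angles in rad, forces in N, time in s.
With the tool pointing down it reaches from about 0.275 to 0.725 m from the base axis. Payload 15.9 kg.
Tool frame: the origin (TCP) lies at the very end of the fingers, on their centre line; the grasp point (between the pads) lies 19 mm behind it (robot.grip_depth is the distance from the TCP to the grasp point, in m); z points along the fingers, y is the line along which they close (so a half turn about z gives the same grasp; the last joint's range is limited). The gripper opens to 85 mm and grips with 20 to 120 N. Pads are 22 mm wide; open, the fingers measure 114 mm over their backs; the gripper's body (76 mm by 85 mm) begins 54 mm behind the grasp point. The pads swing forward as they close: fully open they stand 13 mm farther back than shut.
Start: joints at [1.262, 0.213, -0.034, 1.323, 0, 1.571], TCP at [0.152, 0.476, 0.231] pointing down, gripper open.
Joint ranges: [-2.98, 2.98], [-0.74, 1.72], [-1.14, 1.35], [-2.1, 2.04], [-1.57, 1.44], [-3.14, 3.14]. Speed limits (rad/s): [1.89, 1.89, 2.39, 2.57, 3.14, 3.14].

## Interface

Orientations are given as [roll, pitch, yaw] about the fixed x, y, z axes, in that order (R = Rz(yaw) Ry(pitch) Rx(roll)).
In Python, from workcell import sensors, read_camera, camera_params, workorder, trace, place_of, robot gives the robot as it stands. The module is installed in compiled form; this text tells all that it offers.
- The arm moves only by the tool carry_out, never from a script. Its argument "rows" is a list of rows, each an object with "turn": the turn, a rotation vector about the tool's x, y, z in normalised numbers (1 is 2 pi rad), a list of three; "slide": the shift along the tool's x, y, z in normalised numbers (1 is 0.8 m), a list of three; "grip": the opening, from -1 (shut) to 1 (fully open). In form: [{"turn": [wx, wy, wz], "slide": [tx, ty, tz], "grip": grip}, ...]. A call has 1 to 10 rows; each row is the pose to reach, as a shift and turn from the pose commanded when the call began, along the tool's axes at that moment; what a row does not reach only later rows make up. A row lasts 1/12 s, in which the tool goes at most 41.7 mm and 7.16 degrees, less where a joint would pass 70% of its speed; a pose out of reach is approached as far as the arm can. A call with a gripper value outside its range is refused whole. The fingers move at their own pace and stop on an object; "grip_force" is the grip in N (left out, the last holds). Time passes only in rows, so rows that repeat a pose let the fingers close. It gives the time, the measured TCP pose, the force, the opening and the grip force at its end, in the units of the state.
- sensors.get_state(): the state, without advancing time (a new reading comes with each control period).
- read_camera(name): name is "scene" or "top" or "wrist"; returns the picture (400x640x3 uint8, red, green, blue); there is no depth.
- camera_params(name): a dict with "fx", "fy", "cx", "cy" (pixels), "T" (4x4, takes a point from camera to world coordinates). Camera axes: x right, y up, looking along -z (the intrinsics and any distortion apply to the point x, -y, -z); pixel columns grow to the right and rows downward; lengths in m; the calibration is good to about 2 mm. The wrist camera is an equidistant fisheye: a pixel r from the principal point sees the ray r / f radians off the axis. A picture is of the moment at which its call begins: read the wrist's pose just before it. camera_params takes no time and is no camera call; for the wrist camera it gives the pose at the moment of the call.
- workorder.finish_job(): hands the job in; it is judged then, once.
Trained networks look in the newest picture that a camera, given by its name, has taken for a name from the list of things; names that differ only in an ending like _2 or _b are one class to them, and where a whole thing is asked for, a point or a joint stands for the part that bears it (a point fixed in the world has none). Each returns a list of dicts, best first, with "confidence" (0 to 1); they miss things now and then, are a little off and sometimes report something else, mostly with a low value. They report only what shows in the picture. A call takes as long as a camera call.
- trace(camera, thing): "region" (400x640 bool, what is visible of it).
- place_of(camera, thing): "xyz" ([x, y, z] in m, in the coordinates of the camera as it stood for that picture, good to about 4 mm: a listed point, or the origin of a listed thing).
The state is a dict: "time_s": time; "qpos": joint angles; "qvel": joint speeds; "joint_efforts": joint torques, N m; "ee_pos": TCP position; "tcp_rot": TCP orientation; "ft_force": force on the tool from outside, world axes, zero at the start; "moment": the same for the moment, N m; "finger_gap": finger opening in m; "finger_force": force on a finger pad.
Only numpy, scipy, OpenCV 4.12 (cv2) and the standard library are available. Lean on these libraries where they do the work, as an engineer would, in place of code of your own. Each camera call takes 0.05 s, during which the arm holds its last target. There are 200 camera calls.

## Working session

There is one attempt and no reset: what is moved stays moved. The work goes in short steps, Python scripts to look and compute and a tool call to move; the robot and the scene stay as the last step left them, time stands still between calls to the robot, and variables do not carry over. Pictures are saved under pics/ and viewed, at most 11 in all, crops included, and the job is handed in when it is done.

Besides the shell and the picture viewer there is one more tool, called after "Request:" in YAML: its name, and indented under it one key for each argument. carry_out: Moves the arm, as the interface text tells. Its arguments: {"type":"object","properties":{"rows":{"type":"array"},"grip_force":{"type":"number"}},"required":["rows"]}

```bash
mkdir -p pics; cat > h.py <<'E'
import numpy as np, cv2
from workcell import sensors, read_camera, camera_params, workorder, trace, place_of, robot
from scipy.spatial.transform import Rotation as R
def state():
    s=sensors.get_state(); print('t',round(s['time_s'],2),'p',np.round(s['ee_pos'],4),'r',np.round(s['tcp_rot'],3),'F',np.round(s['ft_force'],1),'M',np.round(s['moment'],2),'gap',round(float(s['finger_gap']),4)); return s
def pl(cam,n):
    T=camera_params(cam)['T']
    return [(round(d['confidence'],2),np.round((T@np.r_[d['xyz'],1])[:3],4)) for d in place_of(cam,n)[:2]]
def save(cam,f):
    im=read_camera(cam); cv2.imwrite('pics/'+f,im[:,:,::-1]); return im
E
python3 - <<'E'
from h import *
s=state(); print(s['qpos'])
for c in ['scene','top']:
    save(c,c+'0.png'); print(c); print(np.round(camera_params(c)['T'],3).tolist())
    for n in ['cabinet','slots_middle','door','door_top','knob','knuckle_low','knuckle_up','rack','canvas_ochre','canvas_grey','turps_bottle','tub','pin_low_old','pin_up_old','catch']:
        print(n,pl(c,n))
E
```

```text
t 0.0 p [0.1519 0.476  0.2308] r [-3.141  0.     2.833] F [-0.3 -0.2  0.4] M [-0.01  0.05  0.03] gap 0.0855
[ 1.26195021e+00  2.13342276e-01 -3.50502103e-02  1.32349346e+00
 -1.37672949e-05  1.57077554e+00]
scene
[[0.57, 0.455, -0.684, -0.323], [-0.822, 0.298, -0.486, -0.644], [-0.017, 0.839, 0.544, 0.816], [0.0, 0.0, 0.0, 1.0]]
cabinet [(0.82, array([ 0.7158, -0.1502,  0.0009])), (0.62, array([0.5415, 0.256 , 0.1428]))]
slots_middle [(0.94, array([ 0.6443, -0.2152,  0.098 ])), (0.23, array([ 7.392e-01, -2.956e-01,  4.000e-04]))]
door [(0.97, array([0.4519, 0.2413, 0.0173]))]
door_top [(0.88, array([0.4488, 0.2483, 0.1832]))]
knob [(0.72, array([0.3948, 0.21  , 0.1016])), (0.41, array([0.5449, 0.2541, 0.0355]))]
knuckle_low [(0.65, array([0.5427, 0.2518, 0.0327]))]
knuckle_up [(0.68, array([0.5435, 0.2555, 0.1432]))]
rack [(0.67, array([ 0.4586,  0.1787, -0.0018]))]
canvas_ochre [(0.59, array([0.4604, 0.1736, 0.013 ]))]
canvas_grey [(0.58, array([0.4601, 0.1099, 0.0164]))]
turps_bottle [(0.88, array([ 0.7376, -0.2936,  0.0016]))]
tub [(0.65, array([0.7528, 0.0714, 0.0008]))]
pin_low_
[... 573 characters left out ...]
0.0331]))]
knuckle_up [(0.65, array([0.5411, 0.2582, 0.1426])), (0.23, array([ 0.6467, -0.2148,  0.0938]))]
rack [(0.85, array([ 0.4551,  0.1724, -0.0008]))]
canvas_ochre [(0.74, array([0.4648, 0.1774, 0.0137])), (0.64, array([ 0.66  , -0.0946,  0.1714]))]
canvas_grey [(0.8, array([0.4618, 0.1015, 0.012 ]))]
turps_bottle [(0.7, array([ 0.735 , -0.2948,  0.0013])), (0.52, array([ 0.7216, -0.1518, -0.001 ]))]
tub [(0.82, array([0.7491, 0.0697, 0.0015])), (0.46, array([0.5432, 0.2544, 0.0326]))]
pin_low_old [(0.71, array([ 0.6258, -0.237 ,  0.062 ]))]
pin_up_old [(0.7, array([ 0.6304, -0.239 ,  0.1714]))]
catch [(0.96, array([ 0.6628, -0.0968,  0.1696])), (0.7, array([0.4635, 0.1752, 0.014 ]))]
```

View pics/scene0.png

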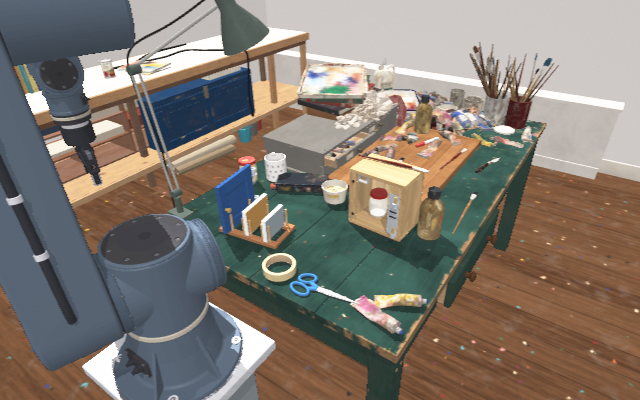

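View pics/top0.png

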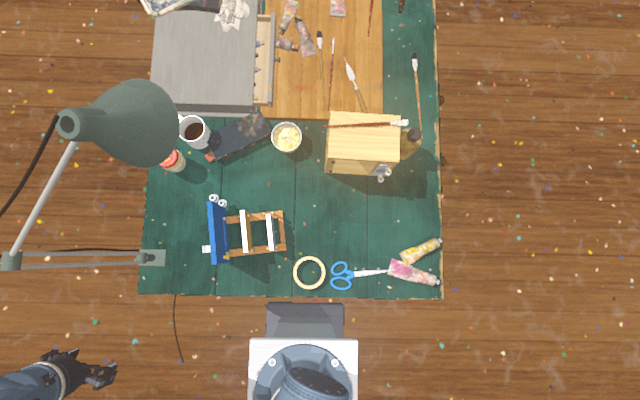

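Scene view: blue door in the rack's left slot (235,195), canvases right of it, cupboard at (385,195) with plate and pins on its right stile, bottle right (430,215), tub left (335,190). Top view: door (217,232), hinge knuckles at far end (217,200), lamp base at (155,258), pin (383,173). Move on the robot's side to look from above.

The manual's scale: shifts go in shares of 0.8 m and turns go in shares of 2 pi rad. Converting my numbers, -185 mm is -0.2313, -160 mm is -0.2, 1.25 rad is 0.1989.

Request:
carry_out:
  rows:
    - {"turn": [0, 0, 0.1989], "slide": [-0.2, -0.2313, -0.125], "grip": 1}
    - {"turn": [0, 0, 0.1989], "slide": [-0.2, -0.2313, -0.125], "grip": 1}
    - {"turn": [0, 0, 0.1989], "slide": [-0.2, -0.2313, -0.125], "grip": 1}
    - {"turn": [0, 0, 0.1989], "slide": [-0.2, -0.2313, -0.125], "grip": 1}
    - {"turn": [0, 0, 0.1989], "slide": [-0.2, -0.2313, -0.125], "grip": 1}
    - {"turn": [0, 0, 0.1989], "slide": [-0.2, -0.2313, -0.125], "grip": 1}
    - {"turn": [0, 0, 0.1989], "slide": [-0.2, -0.2313, -0.125], "grip": 1}
    - {"turn": [0, 0, 0.1989], "slide": [-0.2, -0.2313, -0.125], "grip": 1}
    - {"turn": [0, 0, 0.1989], "slide": [-0.2, -0.2313, -0.125], "grip": 1}
    - {"turn": [0, 0, 0.1989], "slide": [-0.2, -0.2313, -0.125], "grip": 1}

```text
time_s: 2.43
ee_pos: [0.2484, 0.2511, 0.3316]
tcp_rot: [3.141, -0.001, 1.575]
ft_force: [-0.1, -0.3, 0.0]
finger_gap: 0.0854
finger_force: 0.0
```

Converted, 1.25 rad is 0.1989.

Request:
carry_out:
  rows:
    - {"turn": [0, 0, 0.1989], "slide": [0, 0, 0], "grip": 1}
    - {"turn": [0, 0, 0.1989], "slide": [0, 0, 0], "grip": 1}
    - {"turn": [0, 0, 0.1989], "slide": [0, 0, 0], "grip": 1}
    - {"turn": [0, 0, 0.1989], "slide": [0, 0, 0], "grip": 1}
    - {"turn": [0, 0, 0.1989], "slide": [0, 0, 0], "grip": 1}
    - {"turn": [0, 0, 0.1989], "slide": [0, 0, 0], "grip": 1}
    - {"turn": [0, 0, 0.1989], "slide": [0, 0, 0], "grip": 1}
    - {"turn": [0, 0, 0.1989], "slide": [0, 0, 0], "grip": 1}
    - {"turn": [0, 0, 0.1989], "slide": [0, 0, 0], "grip": 1}
    - {"turn": [0, 0, 0.1989], "slide": [0, 0, 0], "grip": 1}

```text
time_s: 3.27
ee_pos: [0.2844, 0.1879, 0.3314]
tcp_rot: [-3.055, 0.005, 0.504]
ft_force: [0.5, 0.2, -0.7]
finger_gap: 0.0852
finger_force: 0.0
```

```bash
python3 - <<'E'
from h import *
s=state(); print(np.round(s['qpos'],2)); print(np.round(camera_params('wrist')['T'],3).tolist())
E
```

```text
t 3.27 p [0.2844 0.1879 0.3314] r [-3.055  0.005  0.504] F [ 0.5  0.2 -0.7] M [-0.03 -0.1   0.01] gap 0.0852
[ 0.5  -0.11 -0.13  1.56  0.09  3.14]
[[0.482, 0.817, 0.318, 0.361], [-0.872, 0.483, 0.081, 0.215], [-0.087, -0.316, 0.945, 0.474], [0.0, 0.0, 0.0, 1.0]]
```

```bash
cat >> h.py <<'E'
def go(p,yaw):
    s=sensors.get_state(); Rc=R.from_euler('xyz',s['tcp_rot']); Rt=R.from_euler('xyz',[np.pi,0,yaw])
    print('slide',np.round(1000*Rc.inv().apply(np.array(p)-s['ee_pos']),1),'turn',np.round((Rc.inv()*Rt).as_rotvec(),3))
E
python3 - <<'E'
from h import *
go([.25,.25,.33],1.75)
go([.25,.25,.33],2.5)
E
```

```text
slide [ -0.1 -70.6   7.5] turn [-0.079 -0.05  -1.245]
slide [ -0.1 -70.6   7.5] turn [-0.061 -0.083 -1.995]
```

Converted, -70 mm is -0.0875, 7 mm is 0.0088, -1.245 rad is -0.1981.

Request:
carry_out:
  rows:
    - {"turn": [-0.0126, -0.008, -0.1981], "slide": [0, -0.0875, 0.0088], "grip": 1}
    - {"turn": [-0.0126, -0.008, -0.1981], "slide": [0, -0.0875, 0.0088], "grip": 1}
    - {"turn": [-0.0126, -0.008, -0.1981], "slide": [0, -0.0875, 0.0088], "grip": 1}
    - {"turn": [-0.0126, -0.008, -0.1981], "slide": [0, -0.0875, 0.0088], "grip": 1}
    - {"turn": [-0.0126, -0.008, -0.1981], "slide": [0, -0.0875, 0.0088], "grip": 1}
    - {"turn": [-0.0126, -0.008, -0.1981], "slide": [0, -0.0875, 0.0088], "grip": 1}
    - {"turn": [-0.0126, -0.008, -0.1981], "slide": [0, -0.0875, 0.0088], "grip": 1}
    - {"turn": [-0.0126, -0.008, -0.1981], "slide": [0, -0.0875, 0.0088], "grip": 1}
    - {"turn": [-0.0126, -0.008, -0.1981], "slide": [0, -0.0875, 0.0088], "grip": 1}
    - {"turn": [-0.0126, -0.008, -0.1981], "slide": [0, -0.0875, 0.0088], "grip": 1}

```text
time_s: 4.1
ee_pos: [0.2498, 0.25, 0.3304]
tcp_rot: [3.142, 0.002, 1.747]
ft_force: [-0.4, -0.8, -0.1]
finger_gap: 0.0856
finger_force: 0.0
```

```bash
python3 - <<'E'
from h import *
s=state(); print(np.round(s['qpos'],2))
go([.35,.25,.38],-3.05)
E
```

```text
t 4.1 p [0.2498 0.25   0.3304] r [3.142e+00 2.000e-03 1.747e+00] F [-0.4 -0.8 -0.1] M [-0.02  0.04  0.02] gap 0.0856
[ 0.79 -0.08 -0.1   1.55 -0.    2.18]
slide [-17.6  98.7 -49.6] turn [-1.000e-03  1.000e-03 -1.487e+00]
```

Converted, 140 mm is 0.175, -40 mm is -0.05, -1.25 rad is -0.1989.

Request:
carry_out:
  rows:
    - {"turn": [0, 0, -0.1989], "slide": [-0.0325, 0.175, -0.05], "grip": 1}
    - {"turn": [0, 0, -0.1989], "slide": [-0.0325, 0.175, -0.05], "grip": 1}
    - {"turn": [0, 0, -0.1989], "slide": [-0.0325, 0.175, -0.05], "grip": 1}
    - {"turn": [0, 0, -0.1989], "slide": [-0.0325, 0.175, -0.05], "grip": 1}
    - {"turn": [0, 0, -0.1989], "slide": [-0.0325, 0.175, -0.05], "grip": 1}
    - {"turn": [0, 0, -0.1989], "slide": [-0.0325, 0.175, -0.05], "grip": 1}
    - {"turn": [0, 0, -0.1989], "slide": [-0.0325, 0.175, -0.05], "grip": 1}
    - {"turn": [0, 0, -0.1989], "slide": [-0.0325, 0.175, -0.05], "grip": 1}
    - {"turn": [0, 0, -0.1989], "slide": [-0.0325, 0.175, -0.05], "grip": 1}
    - {"turn": [0, 0, -0.1989], "slide": [-0.0325, 0.175, -0.05], "grip": 1}

```text
time_s: 4.93
ee_pos: [0.3922, 0.248, 0.3704]
tcp_rot: [-3.14, 0.0, 2.981]
ft_force: [0.2, -0.5, 0.4]
finger_gap: 0.0854
finger_force: 0.0
```

Converted, -0.237 rad is -0.0377.

Request:
carry_out:
  rows:
    - {"turn": [0, 0, -0.0191], "slide": [0, 0, 0], "grip": 1}
    - {"turn": [0, 0, -0.0377], "slide": [0, 0, 0], "grip": 1}
    - {"turn": [0, 0, -0.0377], "slide": [0, 0, 0], "grip": 1}

```text
time_s: 5.18
ee_pos: [0.3922, 0.248, 0.3704]
tcp_rot: [-3.14, -0.0, -3.065]
ft_force: [0.0, -0.2, 0.3]
finger_gap: 0.0855
finger_force: 0.0
```

```bash
python3 - <<'E'
from h import *
s=state(); print(np.round(s['qpos'],2)); print(np.round(camera_params('wrist')['T'],3).tolist())
save('wrist','w1.png')
for n in ['door','door_top','knob','knuckle_up','tongue_tip','door_free_edge','rack','canvas_ochre']: print(n,pl('wrist',n))
E
```

```text
t 5.18 p [0.3922 0.248  0.3704] r [-3.14  -0.    -3.065] F [ 0.  -0.2  0.3] M [-0.04 -0.03  0.07] gap 0.0855
[ 0.56  0.16  0.26  1.67 -0.    0.49]
[[-0.077, -0.947, -0.311, 0.313], [0.997, -0.074, -0.023, 0.241], [-0.001, -0.312, 0.95, 0.514], [0.0, 0.0, 0.0, 1.0]]
door [(0.56, array([0.45  , 0.2455, 0.0173]))]
door_top [(0.65, array([0.4493, 0.2476, 0.1837])), (0.26, array([ 0.7539,  0.0698, -0.0028]))]
knob [(0.58, array([0.3849, 0.2132, 0.0998]))]
knuckle_up [(0.9, array([0.5451, 0.2528, 0.1421])), (0.61, array([0.4511, 0.2444, 0.0172]))]
tongue_tip [(0.83, array([0.4055, 0.2725, 0.1565]))]
door_free_edge [(0.86, array([0.3751, 0.2329, 0.1017])), (0.24, array([ 0.6258, -0.2388,  0.0675]))]
rack []
canvas_ochre [(0.82, array([0.4584, 0.1793, 0.0161]))]
```

View pics/w1.png

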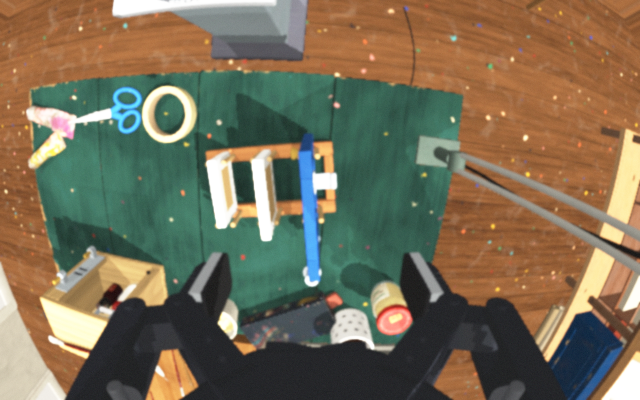

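The wrist picture shows the door's top edge from (307,140) to (312,270), tongue at (325,181), knuckle at (313,278), canvases to its left and the lamp base at (440,150), well clear.

```bash
cat >> h.py <<'E'
def rays(cam,uv):
    c=camera_params(cam); uv=np.atleast_2d(uv).astype(float); a=(uv[:,0]-c['cx'])/c['fx']; b=(uv[:,1]-c['cy'])/c['fy']
    if cam=='wrist':
        r=np.hypot(a,b)+1e-12; d=np.c_[np.sin(r)*a/r,-np.sin(r)*b/r,-np.cos(r)]
    else: d=np.c_[a,-b,-np.ones(len(a))]
    return c['T'][:3,3], d@c['T'][:3,:3].T
def onplane(cam,uv,z):
    o,d=rays(cam,uv); return o+d*((z-o[2])/d[:,2])[:,None]
E
python3 - <<'E'
from h import *
for cam in ['wrist','top']:
    im=read_camera(cam).astype(int)
    m=(im[...,2]>im[...,0]+40)&(im[...,2]>im[...,1]+30)
    v,u=np.nonzero(m); P=onplane(cam,np.c_[u,v],.184)
    k=(abs(P[:,1]-.245)<.04)&(P[:,0]>.34)&(P[:,0]<.56); P=P[k]
    br=im[v[k],u[k]].sum(1)
    print(cam,k.sum(),P[:,0].min(),P[:,0].max())
    for x in np.arange(.36,.55,.02):
        q=P[abs(P[:,0]-x)<.006]
        b=br[abs(P[:,0]-x)<.006]
        if len(q): print(round(x,2),np.round([q[:,1].min(),q[:,1].max()],4), len(q), np.percentile(b,[10,50,90]))
print(camera_params('top')['fx'])
E
```

```text
wrist 2057 0.3511297309558805 0.5334743961646602
0.36 [0.2296 0.2421] 122 [211.  219.  253.4]
0.38 [0.2271 0.2463] 181 [336. 451. 459.]
0.4 [0.2293 0.2443] 142 [403.2 465.  484.9]
0.42 [0.2326 0.2513] 162 [371.2 472.  481.9]
0.44 [0.236  0.2539] 147 [377.6 481.  515.4]
0.46 [0.2384 0.2566] 145 [317.6 510.  519. ]
0.48 [0.2406 0.2581] 128 [368.  509.5 520. ]
0.5 [0.243  0.2609] 113 [363.2 492.  517. ]
0.52 [0.2466 0.2624] 100 [501.9 508.5 557. ]
top 942 0.37005339749434707 0.5319470828307895
0.38 [0.2057 0.2414] 52 [241.1 252.5 390.5]
0.4 [0.2074 0.233 ] 50 [243.9 252.  276.5]
0.42 [0.2055 0.2496] 76 [249. 288. 451.]
0.44 [0.2066 0.2507] 76 [254.5 278.5 464.5]
0.46 [0.2077 0.2546] 87 [259.6 277.  482.4]
0.48 [0.2115 0.2559] 85 [254.  278.  487.6]
0.5 [0.213  0.2599] 82 [257.1 272.5 482. ]
0.52 [0.2164 0.2611] 59 [247.6 273.  473.6]
389.2312422693912
```

```bash
python3 - <<'E'
from h import *
go([.479,.2495,.21],-3.015)
E
```

```text
slide [-86.7  -4.4 160.4] turn [-0.001 -0.    -0.057]
```

Converted, 150 mm is 0.1875, 120 mm is 0.15, -0.055 rad is -0.0088.

Request:
carry_out:
  rows:
    - {"turn": [0, 0, -0.0088], "slide": [-0.1088, -0.005, 0], "grip": 1}
    - {"turn": [0, 0, -0.0088], "slide": [-0.1088, -0.005, 0.05], "grip": 1}
    - {"turn": [0, 0, -0.0088], "slide": [-0.1088, -0.005, 0.1], "grip": 1}
    - {"turn": [0, 0, -0.0088], "slide": [-0.1088, -0.005, 0.15], "grip": 1}
    - {"turn": [0, 0, -0.0088], "slide": [-0.1088, -0.005, 0.1875], "grip": 1}
    - {"turn": [0, 0, -0.0088], "slide": [-0.1088, -0.005, 0.1875], "grip": 1}
    - {"turn": [0, 0, -0.0088], "slide": [-0.1088, -0.005, 0.1875], "grip": 1}

```text
time_s: 6.32
ee_pos: [0.4781, 0.2493, 0.22]
tcp_rot: [-3.139, -0.004, -3.016]
ft_force: [0.2, 0.2, 1.7]
finger_gap: 0.0856
finger_force: 0.0
```

```bash
python3 - <<'E'
from h import *
s=state();go([.479,.2495,.15],-3.015)
save('wrist','w2.png')
for n in ['door_top','knuckle_up','tongue_tip','door_free_edge']: print(n,pl('wrist',n))
E
```

```text
t 6.32 p [0.4781 0.2493 0.22  ] r [-3.139 -0.004 -3.016] F [0.2 0.2 1.7] M [ 0.02  0.04 -0.03] gap 0.0856
slide [-1.2  0.2 70. ] turn [-0.003 -0.004 -0.001]
door_top [(0.96, array([0.4512, 0.2486, 0.1886])), (0.49, array([ 0.6611, -0.0908,  0.1684]))]
knuckle_up [(0.75, array([0.5456, 0.2542, 0.1421]))]
tongue_tip [(0.79, array([0.4122, 0.2752, 0.1595]))]
door_free_edge []
```

View pics/w2.png

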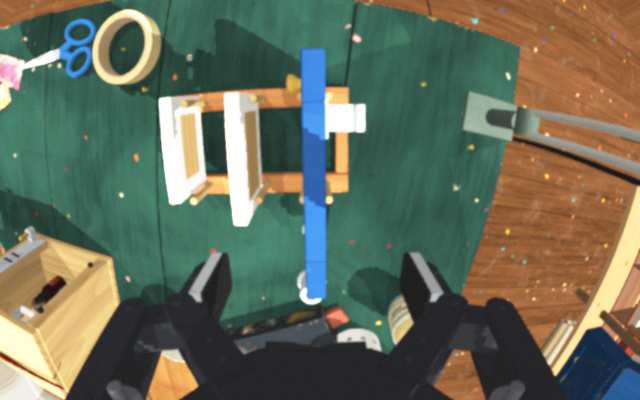

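The door runs straight down the picture at column ~314, midway between the fingers (215 / 418): aligned. Descend and grip.

Converted, 70 mm is 0.0875, 35 mm is 0.0438.

Request:
carry_out:
  rows:
    - {"turn": [0, 0, 0], "slide": [-0.0013, 0, 0.0438], "grip": 1}
    - {"turn": [0, 0, 0], "slide": [-0.0013, 0, 0.0875], "grip": 1}
    - {"turn": [0, 0, 0], "slide": [-0.0013, 0, 0.0875], "grip": 0}
    - {"turn": [0, 0, 0], "slide": [-0.0013, 0, 0.0875], "grip": -1}
    - {"turn": [0, 0, 0], "slide": [-0.0013, 0, 0.0875], "grip": -1}
    - {"turn": [0, 0, 0], "slide": [-0.0013, 0, 0.0875], "grip": -1}
    - {"turn": [0, 0, 0], "slide": [-0.0013, 0, 0.0875], "grip": -1}
    - {"turn": [0, 0, 0], "slide": [-0.0013, 0, 0.0875], "grip": -1}
    - {"turn": [0, 0, 0], "slide": [-0.0013, 0, 0.0875], "grip": -1}
  grip_force: 80

```text
time_s: 7.32
ee_pos: [0.4811, 0.2503, 0.152]
tcp_rot: [-3.141, 0.002, -3.016]
ft_force: [0.1, -1.1, 12.6]
finger_gap: 0.013
finger_force: 78.6
```

Converted, -30 mm is -0.0375, -20 mm is -0.025.

Request:
carry_out:
  rows:
    - {"turn": [0, 0, 0], "slide": [0, 0, 0], "grip": -1}
    - {"turn": [0, 0, 0], "slide": [0, 0, 0], "grip": -1}
    - {"turn": [0, 0, 0], "slide": [0, 0, -0.0125], "grip": -1}
    - {"turn": [0, 0, 0], "slide": [0, 0, -0.025], "grip": -1}
    - {"turn": [0, 0, 0], "slide": [0, 0, -0.0375], "grip": -1}

```text
time_s: 7.73
ee_pos: [0.4802, 0.25, 0.1816]
tcp_rot: [-3.14, -0.0, -3.016]
ft_force: [0.3, 0.2, -3.6]
finger_gap: 0.0127
finger_force: 78.0
```

```bash
python3 - <<'E'
from h import *
s=state();go([.479,.2495,.285],-3.015)
E
```

```text
t 7.73 p [0.4802 0.25   0.1816] r [-3.14  -0.    -3.016] F [ 0.3  0.2 -3.6] M [ 0.01 -0.11  0.01] gap 0.0127
slide [   1.3   -0.5 -103.4] turn [-0.001 -0.    -0.001]
```

Converted, -225 mm is -0.2813, -188 mm is -0.235, 0.15 rad is 0.0239.

Request:
carry_out:
  rows:
    - {"turn": [0, 0, 0], "slide": [0, 0, -0.0438], "grip": -1}
    - {"turn": [0, 0, 0], "slide": [0, 0, -0.0875], "grip": -1}
    - {"turn": [0, 0, 0], "slide": [0.025, 0, -0.135], "grip": -1}
    - {"turn": [0, 0, 0.0032], "slide": [0.0625, -0.0125, -0.135], "grip": -1}
    - {"turn": [0, 0, 0.008], "slide": [0.0938, -0.05, -0.135], "grip": -1}
    - {"turn": [0, 0, 0.0127], "slide": [0.1125, -0.0938, -0.135], "grip": -1}
    - {"turn": [0, 0, 0.0159], "slide": [0.125, -0.14, -0.135], "grip": -1}
    - {"turn": [0, 0, 0.0191], "slide": [0.1313, -0.1875, -0.135], "grip": -1}
    - {"turn": [0, 0, 0.0223], "slide": [0.1375, -0.235, -0.135], "grip": -1}
    - {"turn": [0, 0, 0.0239], "slide": [0.1438, -0.2813, -0.135], "grip": -1}

```text
time_s: 8.57
ee_pos: [0.3937, 0.0109, 0.2899]
tcp_rot: [-3.14, 0.001, 3.117]
ft_force: [1.3, 0.4, -3.7]
finger_gap: 0.0129
finger_force: 79.1
```

Converted, -230 mm is -0.2875, -215 mm is -0.2688.

Request:
carry_out:
  rows:
    - {"turn": [0, 0, 0], "slide": [0, -0.05, 0], "grip": -1}
    - {"turn": [0, 0, 0], "slide": [0, -0.1, 0], "grip": -1}
    - {"turn": [0, 0, 0], "slide": [0, -0.15, 0], "grip": -1}
    - {"turn": [0, 0, 0], "slide": [0, -0.1938, 0], "grip": -1}
    - {"turn": [0, 0, 0], "slide": [0, -0.2375, 0], "grip": -1}
    - {"turn": [0, 0, 0], "slide": [0, -0.2688, 0], "grip": -1}
    - {"turn": [0, 0, 0], "slide": [0, -0.2875, 0], "grip": -1}
    - {"turn": [0, 0, 0], "slide": [0, -0.2875, 0], "grip": -1}
    - {"turn": [0, 0, 0], "slide": [0, -0.2875, 0], "grip": -1}

```text
time_s: 9.32
ee_pos: [0.3886, -0.2179, 0.2896]
tcp_rot: [-3.14, 0.0, 3.115]
ft_force: [-0.8, 0.5, -3.8]
finger_gap: 0.0129
finger_force: 79.3
```

```bash
python3 - <<'E'
from h import *
s=state();print(np.round(s['qpos'],2))
go([.5,-.23,.285],-3.18)
save('wrist','w3.png')
for n in ['cabinet','slots_middle','pin_low_old','pin_up_old','catch','door_top','knuckle_up','knuckle_low','tongue_tip','turps_bottle']: print(n,pl('wrist',n))
for c in ['top','scene']:
    read_camera(c); print(c)
    for n in ['cabinet','slots_middle','pin_low_old','pin_up_old','catch','door_top','knuckle_up','knuckle_low','door']: print(n,pl(c,n))
E
```

```text
t 9.32 p [ 0.3886 -0.2179  0.2896] r [-3.14   0.     3.115] F [-0.8  0.5 -3.8] M [ 0.02 -0.14  0.01] gap 0.0129
[-0.51  0.1  -0.03  1.45 -0.   -0.48]
slide [-111.7   -9.2    4.7] turn [-0.001  0.     0.012]
cabinet []
slots_middle [(0.81, array([ 0.6457, -0.2167,  0.0966]))]
pin_low_old []
pin_up_old []
catch [(0.66, array([ 0.6585, -0.0908,  0.1663]))]
door_top [(0.78, array([ 0.3586, -0.2178,  0.321 ]))]
knuckle_up [(0.79, array([ 0.4532, -0.2212,  0.2772])), (0.41, array([0.4546, 0.1757, 0.0068]))]
knuckle_low [(0.75, array([ 0.4513, -0.2181,  0.279 ]))]
tongue_tip [(0.86, array([ 0.3167, -0.1798,  0.2938]))]
turps_bottle [(0.59, array([ 0.2854, -0.2381,  0.2377]))]
top
cabinet [(0.8, array([ 0.7213, -0.1499, -0.0024])), (0.45, array([ 0.4504, -0.2206,  0.1695]))]
slots_middle [(0.85, array([ 0.6494, -0.2132,  0.0962]))]
pin_low_old [(0.56, array([ 0.6253, -0.2384,  0.0628]))]
pin_up_old [(0.76, array([ 0.628 , -0.2362,  0.1715]))]
catch [(0.79, array([ 0.6617, -0.0976,  0.1705])), (0.61, array([ 0.294 , -0.2455,  0.2385]))]
door_top [(0.62, array([ 0.3566, -0.221 ,  0.3234]))]
kn
[... 168 characters left out ...]
ay([ 0.3593, -0.2149,  0.1519]))]
scene
cabinet [(0.84, array([ 0.7127, -0.1465,  0.0009]))]
slots_middle [(0.94, array([ 0.6427, -0.2157,  0.0966]))]
pin_low_old [(0.86, array([ 0.633 , -0.2361,  0.062 ])), (0.45, array([0.7538, 0.0711, 0.004 ]))]
pin_up_old [(0.96, array([ 0.6295, -0.2369,  0.1696])), (0.74, array([ 0.3242, -0.1867,  0.2917]))]
catch [(0.79, array([ 0.667 , -0.0953,  0.1683]))]
door_top [(0.7, array([ 0.359 , -0.2128,  0.3204])), (0.41, array([0.7561, 0.0726, 0.0015]))]
knuckle_up [(0.56, array([ 0.4528, -0.2193,  0.2812]))]
knuckle_low [(0.58, array([ 0.4544, -0.2245,  0.1677]))]
door [(0.55, array([ 0.361 , -0.2214,  0.1522])), (0.45, array([ 0.7384, -0.2944, -0.    ]))]
```

View pics/w3.png

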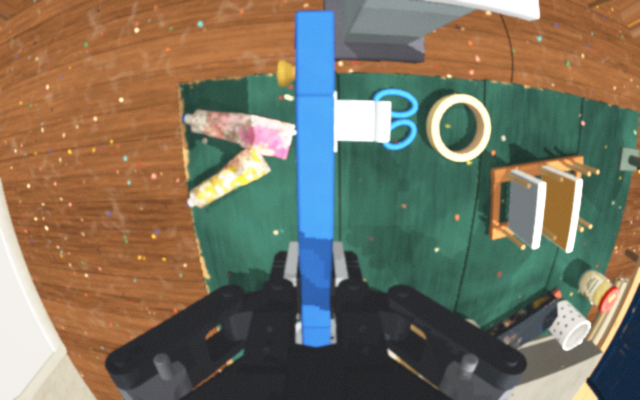

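The wrist picture shows only the held door (column 315) with fingers on it; the cupboard is hidden by the gripper. Fit the cupboard's pose, then look at the pins in magnified scene/top crops.

```bash
cat >> h.py <<'E'
def proj(cam,P):
    c=camera_params(cam); q=(np.linalg.inv(c['T'])@np.r_[P,1])[:3]; return np.array([c['cx']+c['fx']*q[0]/-q[2], c['cy']-c['fy']*q[1]/-q[2]])
E
python3 - <<'E'
from h import *
from scipy.optimize import least_squares
L=np.array([[0,0],[-81,-93],[-81,-93],[-54,50]])/1000
W=np.array([[.7173,-.1493],[.6298,-.2375],[.6280,-.2372],[.6631,-.0955]]); w=np.array([1,1.4,1,1.4])[:,None]
def f(p):
    c,s=np.cos(p[2]),np.sin(p[2]); return (((L@np.array([[c,s],[-s,c]])+p[:2])-W)*w).ravel()
p=least_squares(f,[.72,-.15,0]).x; print(p,np.degrees(p[2]),np.round(f(p)*1000,1)); np.save('cab.npy',p)
def cw(x,y,z):
    c,s=np.cos(p[2]),np.sin(p[2]); return np.array([p[0]+c*x-s*y,p[1]+s*x+c*y,z])
out=[]
for cam in ['scene','top']:
    im=read_camera(cam)[:,:,::-1].copy(); k=8
    c=proj(cam,cw(-.081,-.083,.12)).astype(int); x0,y0=c[0]-25,c[1]-30
    cr=cv2.resize(im[y0:y0+60,x0:x0+50],None,fx=k,fy=k,interpolation=cv2.INTER_CUBIC)
    for z in (.062,.17,.15,.042):
        for s,col in ((0,(0,0,255)),(.0025,(0,255,255)),(.010,(0,255,0)),(.018,(255,0,0))):
            u=(proj(cam,cw(-.081,-.093+s,z))-[x0,y0]+.5)*k
            cv2.circle(cr,tuple(u.astype(int)),2,col,-1)
    out.append(cr); print(cam,x0,y0)
cv2.imwrite('pics/pins.png',np.hstack(out))
E
```

```text
[ 0.71516923 -0.14869258 -0.05244399] -3.004819182446126 [-2.1  0.6 -0.6  0.3  1.4 -0.1  1.1 -0.6]
scene 370 182
top 362 143
```

View pics/pins.png

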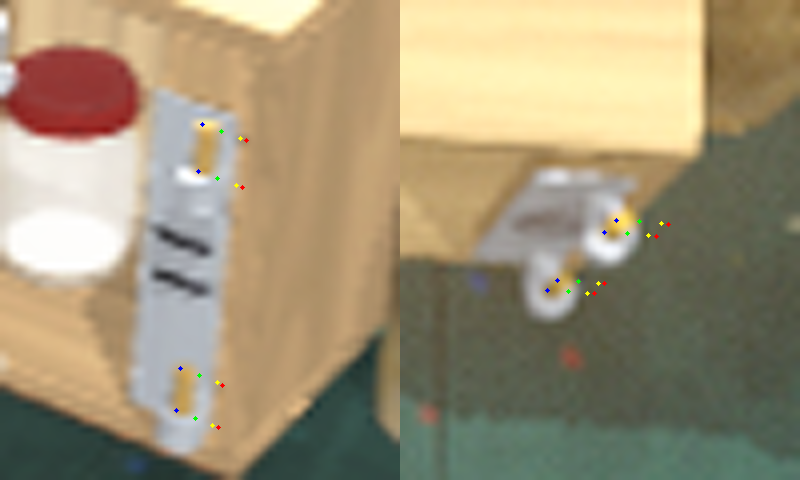

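The crops show the brass pins on the plate at (206,145)/(184,388) in scene and (620,222)/(555,288) in top, about 15-16 mm from the old place (blue dots = 18 mm). So the pin stands near world (0.630,-0.222). Bring the door low in front of the pins.

Converted, -111 mm is -0.1388, 104 mm is 0.13, 0.026 rad is 0.0041.

Request:
carry_out:
  rows:
    - {"turn": [0, 0, 0.0016], "slide": [-0.0375, 0.0025, 0.025], "grip": -1}
    - {"turn": [0, 0, 0.0032], "slide": [-0.075, 0.005, 0.0563], "grip": -1}
    - {"turn": [0, 0, 0.0041], "slide": [-0.1125, 0.0075, 0.0875], "grip": -1}
    - {"turn": [0, 0, 0.0041], "slide": [-0.1313, 0.0081, 0.1125], "grip": -1}
    - {"turn": [0, 0, 0.0041], "slide": [-0.1388, 0.0081, 0.13], "grip": -1}
    - {"turn": [0, 0, 0.0041], "slide": [-0.1388, 0.0081, 0.13], "grip": -1}
    - {"turn": [0, 0, 0.0041], "slide": [-0.1388, 0.0081, 0.13], "grip": -1}
    - {"turn": [0, 0, 0.0041], "slide": [-0.1388, 0.0081, 0.13], "grip": -1}

```text
time_s: 11.63
ee_pos: [0.4996, -0.214, 0.1862]
tcp_rot: [-3.14, 0.001, 3.091]
ft_force: [0.3, 0.0, -3.4]
finger_gap: 0.0128
finger_force: 79.2
```

```bash
python3 - <<'E'
from h import *
s=state()
g=s['ee_pos']; yaw=s['tcp_rot'][2]-np.pi/2
M=R.from_euler('z',yaw).as_matrix()
# local offset from TCP to knuckle axis; door z
def K(z): return g+M@np.array([-.004,-.0633,0])+[0,0,z-g[2]]
dz=g[2]-.138; print('knuckle',K(0),'doorz',dz)
out=[]
for cam in ['scene','top']:
    im=read_camera(cam)[:,:,::-1].copy(); k=8
    c=proj(cam,K(dz+.12)).astype(int); x0,y0=c[0]-20,c[1]-30
    if cam=='scene': x0-=5
    cr=cv2.resize(im[y0:y0+60,x0:x0+50],None,fx=k,fy=k,interpolation=cv2.INTER_CUBIC)
    for z,col in ((.02,(0,0,255)),(.042,(0,255,255)),(.128,(0,0,255)),(.15,(0,255,255))):
        u=(proj(cam,K(dz+z))-[x0,y0]+.5)*k; cv2.circle(cr,tuple(u.astype(int)),2,col,-1)
    out.append(cr); print(cam,x0,y0)
    for n in ['door','door_top','knuckle_up','knuckle_low']: print(n,pl(cam,n))
cv2.imwrite('pics/kn.png',np.hstack(out))
E
```

```text
t 11.63 p [ 0.4996 -0.214   0.1862] r [-3.140e+00  1.000e-03  3.091e+00] F [ 0.3  0.  -3.4] M [-0.01 -0.07 -0.  ] gap 0.0128
knuckle [ 0.56266311 -0.22119181  0.        ] doorz 0.048156283390683174
scene 359 178
door [(0.73, array([ 0.4698, -0.2085,  0.2181])), (0.61, array([ 0.4686, -0.2191,  0.0495]))]
door_top [(0.76, array([ 0.4666, -0.2077,  0.2201])), (0.29, array([0.4646, 0.1738, 0.0127]))]
knuckle_up [(0.6, array([ 0.5621, -0.2196,  0.1794]))]
knuckle_low [(0.64, array([ 0.5618, -0.222 ,  0.0649]))]
top 369 164
door [(0.6, array([ 0.4668, -0.2133,  0.0493]))]
door_top [(0.97, array([ 0.4711, -0.2128,  0.2211]))]
knuckle_up [(0.79, array([ 0.5598, -0.2197,  0.1766])), (0.71, array([ 0.4015, -0.2382,  0.1365]))]
knuckle_low [(0.86, array([ 0.5598, -0.2219,  0.0692]))]
```

View pics/kn.png

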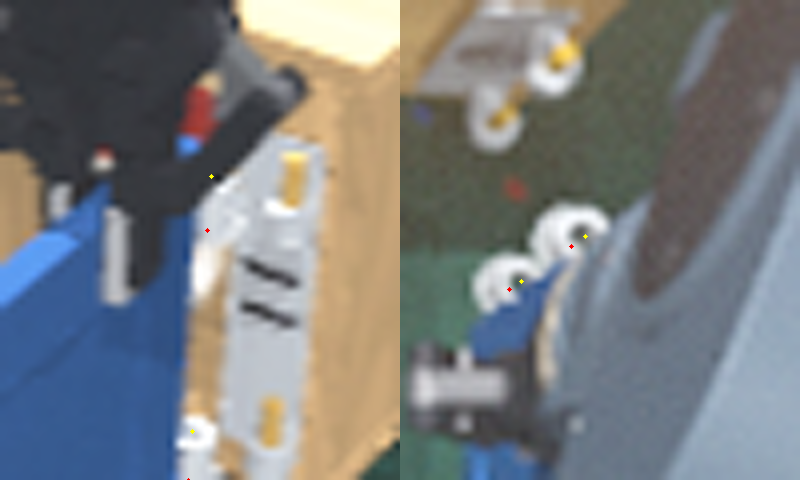

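The crop shows the knuckle bores at (580,237)/(520,280) in top within ~1-2 mm of my model dots; pins at (564,52)/(503,115). Move in over the tips with ~6 mm clearance.

Converted, -67.5 mm is -0.0844, -62 mm is -0.0775.

Request:
carry_out:
  rows:
    - {"turn": [0, 0, 0], "slide": [-0.0188, 0.0006, 0], "grip": -1}
    - {"turn": [0, 0, 0], "slide": [-0.0375, 0.0013, 0], "grip": -1}
    - {"turn": [0, 0, 0], "slide": [-0.0563, 0.002, 0], "grip": -1}
    - {"turn": [0, 0, 0], "slide": [-0.0688, 0.0025, 0], "grip": -1}
    - {"turn": [0, 0, 0], "slide": [-0.0775, 0.0028, 0], "grip": -1}
    - {"turn": [0, 0, 0], "slide": [-0.0844, 0.003, 0], "grip": -1}
    - {"turn": [0, 0, 0], "slide": [-0.0844, 0.003, 0], "grip": -1}
    - {"turn": [0, 0, 0], "slide": [-0.0844, 0.003, 0], "grip": -1}

```text
time_s: 12.8
ee_pos: [0.5671, -0.2148, 0.1849]
tcp_rot: [-3.14, -0.0, 3.091]
ft_force: [-0.4, 0.7, -4.3]
finger_gap: 0.0133
finger_force: 79.3
```

```bash
python3 - <<'E'
from h import *
s=state()
g=s['ee_pos']; p=np.load('cab.npy')
def cw(x,y,z):
    c,s=np.cos(p[2]),np.sin(p[2]); return np.array([p[0]+c*x-s*y,p[1]+s*x+c*y,z])
M=R.from_euler('z',s['tcp_rot'][2]-np.pi/2).as_matrix()
def K(z): return g+M@np.array([-.004,-.0633,0])+[0,0,z-g[2]]
dz=g[2]-.138; print('knuckle',K(0),'doorz',dz,'pin',cw(-.081,-.0774,0))
out=[]
for cam in ['scene','top']:
    im=read_camera(cam)[:,:,::-1].copy(); k=8
    c=proj(cam,K(dz+.1)).astype(int); x0,y0=c[0]-25,c[1]-30
    cr=cv2.resize(im[y0:y0+60,x0:x0+50],None,fx=k,fy=k,interpolation=cv2.INTER_CUBIC)
    for z,col in ((.02,(0,0,255)),(.042,(0,255,255)),(.128,(0,0,255)),(.15,(0,255,255))):
        u=(proj(cam,K(dz+z))-[x0,y0]+.5)*k; cv2.circle(cr,tuple(u.astype(int)),2,col,-1)
    out.append(cr); print(cam,x0,y0)
    for n in ['knuckle_up','knuckle_low','slots_middle','pin_up_old','pin_low_old']: print(n,pl(cam,n))
cv2.imwrite('pics/kn2.png',np.hstack(out))
E
```

```text
t 12.8 p [ 0.5671 -0.2148  0.1849] r [-3.14  -0.     3.091] F [-0.4  0.7 -4.3] M [-0.04 -0.08  0.04] gap 0.0133
knuckle [ 0.6301357  -0.22193513  0.        ] doorz 0.0468644985141094 pin [ 0.63022329 -0.22174015  0.        ]
scene 369 174
knuckle_up [(0.68, array([ 0.6303, -0.2193,  0.1742]))]
knuckle_low [(0.17, array([0.4636, 0.1755, 0.0119]))]
slots_middle [(0.91, array([ 0.6431, -0.2154,  0.0981]))]
pin_up_old [(0.6, array([ 0.6298, -0.2353,  0.1696]))]
pin_low_old [(0.69, array([ 0.6317, -0.2347,  0.0575])), (0.42, array([ 0.4743, -0.2356,  0.1329]))]
top 362 141
knuckle_up [(0.72, array([ 0.6265, -0.2225,  0.1788])), (0.24, array([ 0.6498, -0.2156,  0.0967]))]
knuckle_low [(0.59, array([ 0.6278, -0.222 ,  0.0682]))]
slots_middle [(0.56, array([ 0.6502, -0.2139,  0.0977]))]
pin_up_old [(0.59, array([ 0.6271, -0.2388,  0.1694]))]
pin_low_old [(0.77, array([ 0.6277, -0.2324,  0.0622]))]
```

View pics/kn2.png

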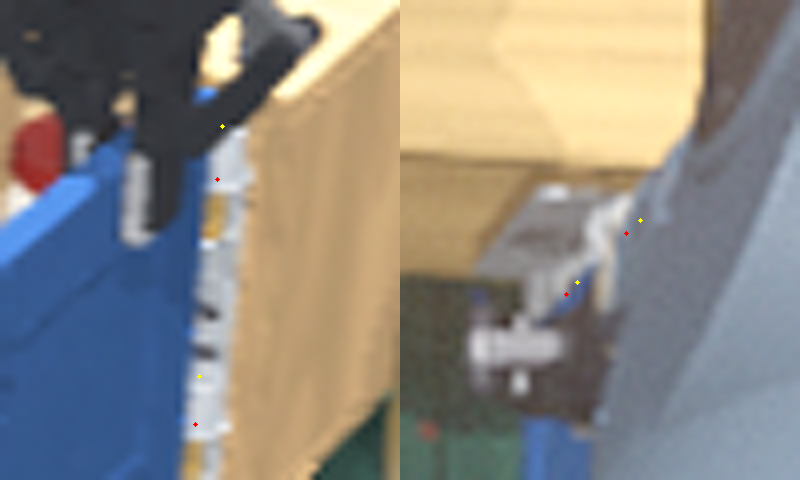

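Scene crop shows the upper knuckle (230,160) directly over the pin (215,215). Descend gently.

Converted, 5 mm is 0.0063, 4.5 mm is 0.0056.

Request:
carry_out:
  rows:
    - {"turn": [0, 0, 0], "slide": [0, 0, 0.0013], "grip": -1}
    - {"turn": [0, 0, 0], "slide": [0, 0, 0.0025], "grip": -1}
    - {"turn": [0, 0, 0], "slide": [0, 0, 0.0038], "grip": -1}
    - {"turn": [0, 0, 0], "slide": [0, 0, 0.005], "grip": -1}
    - {"turn": [0, 0, 0], "slide": [0, 0, 0.0056], "grip": -1}
    - {"turn": [0, 0, 0], "slide": [0, 0, 0.0063], "grip": -1}

```text
time_s: 13.9
ee_pos: [0.5673, -0.2148, 0.1799]
tcp_rot: [-3.14, -0.0, 3.091]
ft_force: [-0.3, 0.4, -4.3]
finger_gap: 0.013
finger_force: 79.3
```

Converted, 1 mm is 0.0013, 0.5 mm is 0.0006.

Request:
carry_out:
  rows:
    - {"turn": [0, 0, 0], "slide": [0, 0, 0.0006], "grip": -1}
    - {"turn": [0, 0, 0], "slide": [0, 0, 0.0013], "grip": -1}

```text
time_s: 14.07
ee_pos: [0.5674, -0.2148, 0.1789]
tcp_rot: [-3.14, -0.0, 3.091]
ft_force: [0.1, 0.5, -3.8]
finger_gap: 0.0127
finger_force: 79.3
```

Converted, 1 mm is 0.0013, 0.5 mm is 0.0006.

Request:
carry_out:
  rows:
    - {"turn": [0, 0, 0], "slide": [0, 0, 0.0006], "grip": -1}
    - {"turn": [0, 0, 0], "slide": [0, 0, 0.0013], "grip": -1}
    - {"turn": [0, 0, 0], "slide": [0, 0, 0.0013], "grip": -1}

```text
time_s: 14.32
ee_pos: [0.5673, -0.2148, 0.1779]
tcp_rot: [-3.14, -0.0, 3.091]
ft_force: [-0.6, 0.5, -4.5]
finger_gap: 0.0129
finger_force: 79.3
```

Converted, 0.5 mm is 0.0006.

Request:
carry_out:
  rows:
    - {"turn": [0, 0, 0], "slide": [0, 0, 0.0006], "grip": -1}
    - {"turn": [0, 0, 0], "slide": [0, 0, 0.0006], "grip": -1}

```text
time_s: 14.48
ee_pos: [0.5673, -0.2148, 0.1774]
tcp_rot: [-3.14, -0.0, 3.091]
ft_force: [-0.5, 0.7, -4.0]
finger_gap: 0.0133
finger_force: 79.3
```

Converted, 1 mm is 0.0013, 0.5 mm is 0.0006.

Request:
carry_out:
  rows:
    - {"turn": [0, 0, 0], "slide": [0, 0, 0.0006], "grip": -1}
    - {"turn": [0, 0, 0], "slide": [0, 0, 0.0013], "grip": -1}
    - {"turn": [0, 0, 0], "slide": [0, 0, 0.0013], "grip": -1}

```text
time_s: 14.73
ee_pos: [0.5673, -0.2148, 0.1764]
tcp_rot: [-3.14, -0.0, 3.091]
ft_force: [0.3, -0.5, -4.3]
finger_gap: 0.0128
finger_force: 79.3
```

Converted, 1 mm is 0.0013, 0.5 mm is 0.0006.

Request:
carry_out:
  rows:
    - {"turn": [0, 0, 0], "slide": [0, 0, 0.0006], "grip": -1}
    - {"turn": [0, 0, 0], "slide": [0, 0, 0.0013], "grip": -1}
    - {"turn": [0, 0, 0], "slide": [0, 0, 0.0013], "grip": -1}

```text
time_s: 14.98
ee_pos: [0.5673, -0.2148, 0.1754]
tcp_rot: [-3.14, -0.0, 3.091]
ft_force: [0.1, -0.4, -3.8]
finger_gap: 0.0126
finger_force: 79.3
```

Converted, 1.5 mm is 0.0019, 1.2 mm is 0.0015.

Request:
carry_out:
  rows:
    - {"turn": [0, 0, 0], "slide": [0, 0, 0.0008], "grip": -1}
    - {"turn": [0, 0, 0], "slide": [0, 0, 0.0015], "grip": -1}
    - {"turn": [0, 0, 0], "slide": [0, 0, 0.0019], "grip": -1}

```text
time_s: 15.23
ee_pos: [0.5673, -0.2148, 0.1739]
tcp_rot: [-3.14, -0.0, 3.091]
ft_force: [0.3, -0.1, -4.1]
finger_gap: 0.0129
finger_force: 79.3
```

Converted, 1.5 mm is 0.0019, 1.2 mm is 0.0015.

Request:
carry_out:
  rows:
    - {"turn": [0, 0, 0], "slide": [0, 0, 0.0008], "grip": -1}
    - {"turn": [0, 0, 0], "slide": [0, 0, 0.0015], "grip": -1}
    - {"turn": [0, 0, 0], "slide": [0, 0, 0.0019], "grip": -1}

```text
time_s: 15.48
ee_pos: [0.5673, -0.2148, 0.1724]
tcp_rot: [-3.14, -0.0, 3.091]
ft_force: [-0.7, 0.6, -3.0]
finger_gap: 0.0127
finger_force: 79.3
```

```bash
python3 - <<'E'
from h import *
s=state()
g=s['ee_pos']
M=R.from_euler('z',s['tcp_rot'][2]-np.pi/2).as_matrix()
def K(z): return g+M@np.array([-.004,-.0633,0])+[0,0,z-g[2]]
dz=g[2]-.138
cam='scene'; im=read_camera(cam)[:,:,::-1].copy(); k=9
c=proj(cam,K(dz+.1)).astype(int); x0,y0=c[0]-35,c[1]-32
cr=cv2.resize(im[y0:y0+64,x0:x0+64],None,fx=k,fy=k,interpolation=cv2.INTER_CUBIC)
cv2.imwrite('pics/kn3.png',cr)
for cam in ['scene','top']:
    if cam=='top': read_camera(cam)
    for n in ['door_top','knuckle_up','knuckle_low','door']: print(n,pl(cam,n))
E
```

```text
t 15.48 p [ 0.5673 -0.2148  0.1724] r [-3.14  -0.     3.091] F [-0.7  0.6 -3. ] M [ 0.1  -0.11  0.03] gap 0.0127
door_top [(0.7, array([ 0.5355, -0.2112,  0.2042])), (0.58, array([ 0.6327, -0.2158,  0.1652]))]
knuckle_up [(0.97, array([ 0.6291, -0.2167,  0.1612]))]
knuckle_low [(0.84, array([ 0.6275, -0.2202,  0.0552]))]
door [(0.85, array([ 0.536 , -0.2184,  0.036 ]))]
door_top [(0.66, array([ 0.5374, -0.2144,  0.2059]))]
knuckle_up [(0.61, array([ 0.625 , -0.2201,  0.1657]))]
knuckle_low [(0.71, array([ 0.6316, -0.2219,  0.0544]))]
door [(0.51, array([ 0.5359, -0.2109,  0.0375]))]
```

View pics/kn3.png

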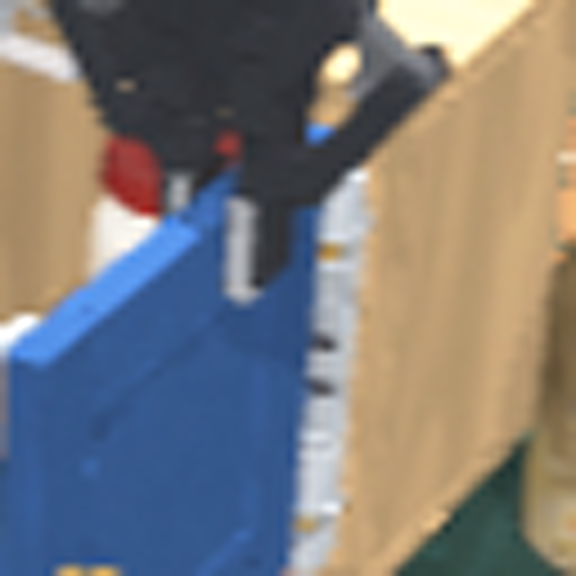

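The crop shows only short stubs of brass left below both knuckles at (330,250) and (310,525): both pins have entered. Lower on to the seats.

Converted, 3.2 mm is 0.004, 2.4 mm is 0.003.

Request:
carry_out:
  rows:
    - {"turn": [0, 0, 0], "slide": [0, 0, 0.001], "grip": -1}
    - {"turn": [0, 0, 0], "slide": [0, 0, 0.002], "grip": -1}
    - {"turn": [0, 0, 0], "slide": [0, 0, 0.003], "grip": -1}
    - {"turn": [0, 0, 0], "slide": [0, 0, 0.004], "grip": -1}

```text
time_s: 16.32
ee_pos: [0.5673, -0.2148, 0.1692]
tcp_rot: [-3.14, -0.0, 3.091]
ft_force: [0.5, 0.1, -3.3]
finger_gap: 0.0129
finger_force: 79.3
```

Converted, 3.2 mm is 0.004, 2.4 mm is 0.003.

Request:
carry_out:
  rows:
    - {"turn": [0, 0, 0], "slide": [0, 0, 0.001], "grip": -1}
    - {"turn": [0, 0, 0], "slide": [0, 0, 0.002], "grip": -1}
    - {"turn": [0, 0, 0], "slide": [0, 0, 0.003], "grip": -1}
    - {"turn": [0, 0, 0], "slide": [0, 0, 0.004], "grip": -1}

```text
time_s: 16.65
ee_pos: [0.5673, -0.2148, 0.166]
tcp_rot: [-3.14, -0.0, 3.091]
ft_force: [-1.0, 0.1, -4.4]
finger_gap: 0.0126
finger_force: 79.3
```

Converted, 3 mm is 0.0038, 2.4 mm is 0.003.

Request:
carry_out:
  rows:
    - {"turn": [0, 0, 0], "slide": [0, 0, 0.001], "grip": -1}
    - {"turn": [0, 0, 0], "slide": [0, 0, 0.002], "grip": -1}
    - {"turn": [0, 0, 0], "slide": [0, 0, 0.003], "grip": -1}
    - {"turn": [0, 0, 0], "slide": [0, 0, 0.0038], "grip": -1}

```text
time_s: 16.98
ee_pos: [0.5673, -0.2148, 0.163]
tcp_rot: [-3.14, -0.0, 3.091]
ft_force: [-0.1, -0.4, -4.3]
finger_gap: 0.0131
finger_force: 79.3
```

Converted, 1.5 mm is 0.0019, 1 mm is 0.0013.

Request:
carry_out:
  rows:
    - {"turn": [0, 0, 0], "slide": [0, 0, 0.0006], "grip": -1}
    - {"turn": [0, 0, 0], "slide": [0, 0, 0.0013], "grip": -1}
    - {"turn": [0, 0, 0], "slide": [0, 0, 0.0019], "grip": -1}

```text
time_s: 17.23
ee_pos: [0.5674, -0.2148, 0.1616]
tcp_rot: [-3.14, -0.0, 3.091]
ft_force: [0.8, 0.6, -3.4]
finger_gap: 0.013
finger_force: 79.3
```

Converted, 1 mm is 0.0013, 0.5 mm is 0.0006.

Request:
carry_out:
  rows:
    - {"turn": [0, 0, 0], "slide": [0, 0, 0.0006], "grip": -1}
    - {"turn": [0, 0, 0], "slide": [0, 0, 0.0013], "grip": -1}
    - {"turn": [0, 0, 0], "slide": [0, 0, 0.0013], "grip": -1}

```text
time_s: 17.48
ee_pos: [0.5674, -0.2148, 0.1606]
tcp_rot: [-3.14, 0.0, 3.091]
ft_force: [0.4, -0.4, -3.4]
finger_gap: 0.0132
finger_force: 79.5
```

Converted, 1 mm is 0.0013, 0.5 mm is 0.0006.

Request:
carry_out:
  rows:
    - {"turn": [0, 0, 0], "slide": [0, 0, 0.0006], "grip": -1}
    - {"turn": [0, 0, 0], "slide": [0, 0, 0.0013], "grip": -1}
    - {"turn": [0, 0, 0], "slide": [0, 0, 0.0013], "grip": -1}

```text
time_s: 17.73
ee_pos: [0.5673, -0.2149, 0.1603]
tcp_rot: [-3.14, 0.001, 3.091]
ft_force: [-4.0, 1.1, 4.5]
finger_gap: 0.0131
finger_force: 80.9
```

Converted, 1 mm is 0.0013, 0.5 mm is 0.0006.

Request:
carry_out:
  rows:
    - {"turn": [0, 0, 0], "slide": [0, 0, 0.0006], "grip": -1}
    - {"turn": [0, 0, 0], "slide": [0, 0, 0.0013], "grip": -1}
    - {"turn": [0, 0, 0], "slide": [0, 0, 0.0013], "grip": -1}

```text
time_s: 17.98
ee_pos: [0.5674, -0.2149, 0.16]
tcp_rot: [-3.14, 0.001, 3.091]
ft_force: [-9.6, 2.0, 15.7]
finger_gap: 0.013
finger_force: 82.4
```

```bash
python3 - <<'E'
from h import *
s=state()
for cam in ['scene','top']:
    read_camera(cam)
    for n in ['door_top','knuckle_up','knuckle_low','door','knob','door_free_edge']: print(n,pl(cam,n))
E
```

```text
t 17.98 p [ 0.5674 -0.2149  0.16  ] r [-3.140e+00  1.000e-03  3.091e+00] F [-9.6  2.  15.7] M [0.4  1.22 0.11] gap 0.013
door_top [(0.67, array([ 0.5373, -0.2088,  0.1919]))]
knuckle_up [(0.74, array([ 0.6304, -0.2187,  0.1512])), (0.73, array([ 0.5372, -0.2104,  0.1919]))]
knuckle_low [(0.95, array([ 0.6301, -0.2215,  0.0411])), (0.17, array([ 0.4749, -0.2393,  0.11  ]))]
door [(0.89, array([ 0.5375, -0.2183,  0.0205]))]
knob [(0.61, array([ 0.4726, -0.2367,  0.1085]))]
door_free_edge [(0.79, array([ 0.4584, -0.2101,  0.1091])), (0.71, array([ 0.4742, -0.2382,  0.1103]))]
door_top [(0.62, array([ 0.5367, -0.2131,  0.1937]))]
knuckle_up [(0.54, array([ 0.6235, -0.2219,  0.1542]))]
knuckle_low [(0.65, array([ 0.6295, -0.223 ,  0.0411])), (0.6, array([ 0.6299, -0.2383,  0.1724]))]
door [(0.75, array([0.4643, 0.1077, 0.0119])), (0.6, array([ 0.5371, -0.2146,  0.023 ]))]
knob []
door_free_edge []
```

Both knuckles are on their seats (contact at TCP z 0.160, networks agree). Relieve, release, rise.

Converted, -65 mm is -0.0813, -1.5 mm is -0.0019.

Request:
carry_out:
  rows:
    - {"turn": [0, 0, 0], "slide": [0, 0, -0.0019], "grip": -1}
    - {"turn": [0, 0, 0], "slide": [0, 0, -0.0019], "grip": -0.5}
    - {"turn": [0, 0, 0], "slide": [0, 0, -0.0019], "grip": 0}
    - {"turn": [0, 0, 0], "slide": [0, 0, -0.0019], "grip": 0.2}
    - {"turn": [0, 0, 0], "slide": [0, 0, -0.0019], "grip": 0.2}
    - {"turn": [0, 0, 0], "slide": [0, 0, -0.0019], "grip": 0.2}
    - {"turn": [0, 0, 0], "slide": [0, 0, -0.0375], "grip": 0.2}
    - {"turn": [0, 0, 0], "slide": [0, 0, -0.0813], "grip": 0.2}
    - {"turn": [0, 0, 0], "slide": [0, 0, -0.0813], "grip": 0.2}
    - {"turn": [0, 0, 0], "slide": [0, 0, -0.0813], "grip": 0.2}

```text
time_s: 19.52
ee_pos: [0.5684, -0.2151, 0.2254]
tcp_rot: [-3.139, 0.003, 3.091]
ft_force: [0.7, -0.0, -0.9]
finger_gap: 0.0513
finger_force: 0.0
```

```bash
python3 - <<'E'
from h import *
s=state()
im=save('wrist','w4.png'); print([ (n,pl('wrist',n)) for n in ['door_top','knuckle_up','door_free_edge','knob','tongue_tip']])
a=s['tcp_rot'][2]; H=np.array([.6302,-.2219]); A=np.array([[np.cos(a),np.sin(a)],[np.sin(a),-np.cos(a)]])
S=H+R.from_euler('z',1.52).as_matrix()[:2,:2]@[-.032,.1485]
print('start',S,A@(S-s['ee_pos'][:2])*1000)
for th in np.arange(1.52,-.11,-.105):
    P=H+R.from_euler('z',th).as_matrix()[:2,:2]@[-.017,.1485]; print(round(th,3),np.round(A@(P-S)*1000,1))
E
```

```text
t 19.52 p [ 0.5684 -0.2151  0.2254] r [-3.139e+00  3.000e-03  3.091e+00] F [ 0.7 -0.  -0.9] M [ 0.02 -0.    0.03] gap 0.0513
[('door_top', [(0.95, array([ 0.5328, -0.2114,  0.1899]))]), ('knuckle_up', [(0.59, array([0.458 , 0.1812, 0.0174])), (0.56, array([ 0.6268, -0.2177,  0.1463]))]), ('door_free_edge', [(0.65, array([ 0.4526, -0.2095,  0.1039]))]), ('knob', []), ('tongue_tip', [(0.59, array([ 0.4957, -0.174 ,  0.1605]))])]
start [ 0.48026676 -0.24631871] [ 86.45608027 -35.62288048]
1.52 [-0. 15.]
1.415 [ 1.  30.7]
1.31 [ 0.3 46.3]
1.205 [-2.1 61.8]
1.1 [-6. 77.]
0.995 [-11.5  91.7]
0.89 [-18.5 105.7]
0.785 [-27. 119.]
0.68 [-36.8 131.2]
0.575 [-47.8 142.4]
0.47 [-59.9 152.3]
0.365 [-73. 161.]
0.26 [-87.  168.2]
0.155 [-101.6  173.9]
0.05 [-116.7  178. ]
-0.055 [-132.2  180.5]
```

View pics/w4.png

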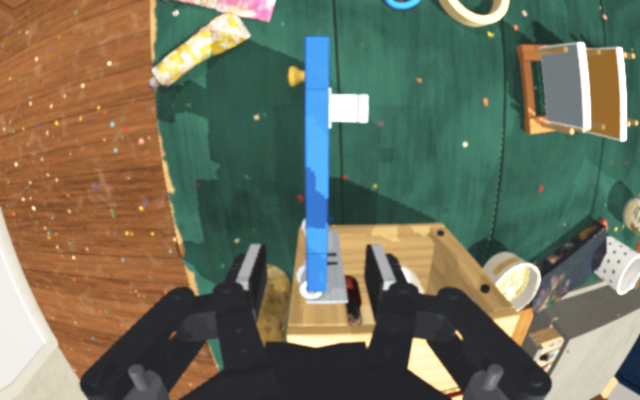

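The door stands straight open at column ~316, knuckles seated at (313,288), knob on the left side at (295,75). Move to its outer face with shut fingers.

Converted, 86 mm is 0.1075, 60 mm is 0.075.

Request:
carry_out:
  rows:
    - {"turn": [0, 0, 0], "slide": [0.0375, -0.0188, 0], "grip": -1}
    - {"turn": [0, 0, 0], "slide": [0.075, -0.045, 0], "grip": -1}
    - {"turn": [0, 0, 0], "slide": [0.1075, -0.045, 0], "grip": -1}
    - {"turn": [0, 0, 0], "slide": [0.1075, -0.045, 0], "grip": -1}
    - {"turn": [0, 0, 0], "slide": [0.1075, -0.045, 0], "grip": -1}
    - {"turn": [0, 0, 0], "slide": [0.1075, -0.045, 0], "grip": -1}
    - {"turn": [0, 0, 0], "slide": [0.1075, -0.045, 0], "grip": -1}
    - {"turn": [0, 0, 0], "slide": [0.1075, -0.045, 0.0375], "grip": -1}
    - {"turn": [0, 0, 0], "slide": [0.1075, -0.045, 0.075], "grip": -1}
    - {"turn": [0, 0, 0], "slide": [0.1075, -0.045, 0.075], "grip": -1}

```text
time_s: 20.65
ee_pos: [0.478, -0.245, 0.1586]
tcp_rot: [3.14, -0.006, 3.092]
ft_force: [-1.0, 0.1, -1.8]
finger_gap: 0.0
finger_force: 0.0
```

Converted, 77 mm is 0.0963, 69 mm is 0.0863.

Request:
carry_out:
  rows:
    - {"turn": [0, 0, 0], "slide": [0, 0.01, 0], "grip": -1}
    - {"turn": [0, 0, 0], "slide": [0, 0.0188, 0], "grip": -1}
    - {"turn": [0, 0, 0], "slide": [0.0006, 0.0288, 0], "grip": -1}
    - {"turn": [0, 0, 0], "slide": [0.0013, 0.0388, 0], "grip": -1}
    - {"turn": [0, 0, 0], "slide": [0.0006, 0.0488, 0], "grip": -1}
    - {"turn": [0, 0, 0], "slide": [0, 0.0575, 0], "grip": -1}
    - {"turn": [0, 0, 0], "slide": [-0.0013, 0.0675, 0], "grip": -1}
    - {"turn": [0, 0, 0], "slide": [-0.0025, 0.0775, 0], "grip": -1}
    - {"turn": [0, 0, 0], "slide": [-0.005, 0.0863, 0], "grip": -1}
    - {"turn": [0, 0, 0], "slide": [-0.0075, 0.0963, 0], "grip": -1}

```text
time_s: 21.48
ee_pos: [0.4898, -0.1692, 0.1636]
tcp_rot: [-3.14, 0.0, 3.091]
ft_force: [-0.1, 0.2, 0.7]
finger_gap: 0.0001
finger_force: 0.1
```

```bash
python3 - <<'E'
from h import *
s=state()
print(np.round(s['qpos'],2)); read_camera('wrist'); print([ (n,pl('wrist',n)) for n in ['door_top','knuckle_up','door_free_edge','knob','tongue_tip']])
read_camera('top'); print([ (n,pl('top',n)) for n in ['door_top','knuckle_up','door','door_free_edge','knob','tongue_tip']])
E
```

```text
t 21.48 p [ 0.4898 -0.1692  0.1636] r [-3.14   0.     3.091] F [-0.1  0.2  0.7] M [ 0.01 -0.02  0.  ] gap 0.0001
[-0.33  0.27 -0.13  1.17 -0.   -0.28]
[('door_top', []), ('knuckle_up', []), ('door_free_edge', [(0.67, array([ 0.4778, -0.1396,  0.1038]))]), ('knob', [(0.63, array([ 0.4744, -0.1634,  0.104 ]))]), ('tongue_tip', [(0.71, array([ 0.7541,  0.0699, -0.0008]))])]
[('door_top', [(0.72, array([ 0.5472, -0.1732,  0.1957]))]), ('knuckle_up', []), ('door', [(0.59, array([ 0.55  , -0.1744,  0.0204])), (0.58, array([ 0.6258, -0.2379,  0.0625]))]), ('door_free_edge', [(0.45, array([ 0.4775, -0.1365,  0.1061]))]), ('knob', [(0.47, array([ 0.4797, -0.1669,  0.1051]))]), ('tongue_tip', [(0.48, array([ 0.5324, -0.1208,  0.1633])), (0.41, array([ 0.627 , -0.2341,  0.0629]))])]
```

Request:
carry_out:
  rows:
    - {"turn": [0, 0, 0], "slide": [-0.0031, 0.0094, 0], "grip": -1}
    - {"turn": [0, 0, 0], "slide": [-0.0069, 0.0184, 0], "grip": -1}
    - {"turn": [0, 0, 0], "slide": [-0.0113, 0.0275, 0], "grip": -1}
    - {"turn": [0, 0, 0], "slide": [-0.0156, 0.0359, 0], "grip": -1}
    - {"turn": [0, 0, 0], "slide": [-0.0206, 0.0444, 0], "grip": -1}
    - {"turn": [0, 0, 0], "slide": [-0.0263, 0.0525, 0], "grip": -1}
    - {"turn": [0, 0, 0], "slide": [-0.0325, 0.06, 0], "grip": -1}
    - {"turn": [0, 0, 0], "slide": [-0.0388, 0.0675, 0], "grip": -1}
    - {"turn": [0, 0, 0], "slide": [-0.045, 0.075, 0], "grip": -1}
    - {"turn": [0, 0, 0], "slide": [-0.0525, 0.0818, 0], "grip": -1}

```text
time_s: 22.97
ee_pos: [0.5353, -0.106, 0.1634]
tcp_rot: [-3.14, -0.0, 3.091]
ft_force: [-0.2, 0.3, 0.3]
finger_gap: 0.0003
finger_force: 0.1
```

Converted, -43 mm is -0.0538, -39 mm is -0.0488.

Request:
carry_out:
  rows:
    - {"turn": [0, 0, 0], "slide": [-0.0075, 0.0063, 0], "grip": -1}
    - {"turn": [0, 0, 0], "slide": [-0.015, 0.0125, 0], "grip": -1}
    - {"turn": [0, 0, 0], "slide": [-0.0225, 0.0181, 0], "grip": -1}
    - {"turn": [0, 0, 0], "slide": [-0.0313, 0.0233, 0], "grip": -1}
    - {"turn": [0, 0, 0], "slide": [-0.04, 0.0275, 0], "grip": -1}
    - {"turn": [0, 0, 0], "slide": [-0.0488, 0.0325, 0], "grip": -1}
    - {"turn": [0, 0, 0], "slide": [-0.0538, 0.0344, 0], "grip": -1}

```text
time_s: 23.55
ee_pos: [0.58, -0.0809, 0.1633]
tcp_rot: [-3.14, -0.0, 3.091]
ft_force: [0.1, 0.5, -0.5]
finger_gap: 0.0002
finger_force: 0.0
```

```bash
python3 - <<'E'
from h import *
s=state(); p=np.load('cab.npy')
d=s['ee_pos'][:2]-p[:2]; c,sn=np.cos(p[2]),np.sin(p[2]); print('tcp in cab',c*d[0]+sn*d[1],-sn*d[0]+c*d[1])
for cam in ['top','scene']:
    read_camera(cam); print([ (n,pl(cam,n)) for n in ['door_top','knuckle_low','door','door_free_edge','knob']])
E
```

```text
t 23.55 p [ 0.58   -0.0809  0.1633] r [-3.14  -0.     3.091] F [ 0.1  0.5 -0.5] M [-0.03  0.01 -0.01] gap 0.0002
tcp in cab -0.13849729203859965 0.06064841698596416
[('door_top', []), ('knuckle_low', []), ('door', []), ('door_free_edge', []), ('knob', [])]
[('door_top', [(0.55, array([ 0.6102, -0.1251,  0.1909]))]), ('knuckle_low', [(0.76, array([ 0.6283, -0.2211,  0.0435])), (0.28, array([ 0.5751, -0.0742,  0.1043]))]), ('door', [(0.59, array([ 0.6119, -0.1344,  0.021 ]))]), ('door_free_edge', [(0.87, array([ 0.5916, -0.0473,  0.1049]))]), ('knob', [(0.92, array([ 0.5747, -0.073 ,  0.1059])), (0.5, array([0.4559, 0.1796, 0.0006]))])]
```

Converted, -30 mm is -0.0375, -27 mm is -0.0338.

Request:
carry_out:
  rows:
    - {"turn": [0, 0, 0], "slide": [-0.005, 0.0021, 0], "grip": -1}
    - {"turn": [0, 0, 0], "slide": [-0.01, 0.004, 0], "grip": -1}
    - {"turn": [0, 0, 0], "slide": [-0.015, 0.0056, 0], "grip": -1}
    - {"turn": [0, 0, 0], "slide": [-0.02, 0.0073, 0], "grip": -1}
    - {"turn": [0, 0, 0], "slide": [-0.025, 0.0085, 0], "grip": -1}
    - {"turn": [0, 0, 0], "slide": [-0.03, 0.0098, 0], "grip": -1}
    - {"turn": [0, 0, 0], "slide": [-0.0338, 0.0105, 0], "grip": -1}
    - {"turn": [0, 0, 0], "slide": [-0.0375, 0.0113, 0], "grip": -1}

```text
time_s: 24.82
ee_pos: [0.6094, -0.0739, 0.1631]
tcp_rot: [-3.14, -0.001, 3.091]
ft_force: [-3.6, -1.5, 0.3]
finger_gap: 0.0003
finger_force: 2.0
```

Converted, -4.5 mm is -0.0056, -1.5 mm is -0.0019.

Request:
carry_out:
  rows:
    - {"turn": [0, 0, 0], "slide": [-0.0019, 0.0003, 0], "grip": -1}
    - {"turn": [0, 0, 0], "slide": [-0.0038, 0.0006, 0], "grip": -1}
    - {"turn": [0, 0, 0], "slide": [-0.0056, 0.0009, 0], "grip": -1}

```text
time_s: 25.07
ee_pos: [0.614, -0.0735, 0.1633]
tcp_rot: [-3.14, -0.0, 3.091]
ft_force: [-2.0, -0.6, -0.1]
finger_gap: 0.0
finger_force: 1.1
```

Converted, -3 mm is -0.0038, -2 mm is -0.0025.

Request:
carry_out:
  rows:
    - {"turn": [0, 0, 0], "slide": [-0.0013, 0.0003, 0], "grip": -1}
    - {"turn": [0, 0, 0], "slide": [-0.0025, 0.0004, 0], "grip": -1}
    - {"turn": [0, 0, 0], "slide": [-0.0038, 0.0006, 0], "grip": -1}

```text
time_s: 25.32
ee_pos: [0.6173, -0.073, 0.1636]
tcp_rot: [-3.14, 0.0, 3.091]
ft_force: [-0.8, 0.2, -0.7]
finger_gap: -0.0002
finger_force: 0.4
```

Request:
carry_out:
  rows:
    - {"turn": [0, 0, 0], "slide": [-0.0013, 0.0003, 0], "grip": -1}
    - {"turn": [0, 0, 0], "slide": [-0.0025, 0.0004, 0], "grip": -1}
    - {"turn": [0, 0, 0], "slide": [-0.0031, 0.0004, 0], "grip": -1}

```text
time_s: 25.57
ee_pos: [0.6199, -0.0728, 0.1635]
tcp_rot: [-3.14, 0.0, 3.091]
ft_force: [0.8, -0.4, 0.6]
finger_gap: 0.0003
finger_force: 0.0
```

```bash
python3 - <<'E'
from h import *
s=state()
for cam in ['top','scene','wrist']:
    read_camera(cam); print([ (n,pl(cam,n)) for n in ['door_top','knuckle_low','knuckle_up','door','door_free_edge','knob']])
E
```

```text
t 25.57 p [ 0.6199 -0.0728  0.1635] r [-3.14   0.     3.091] F [ 0.8 -0.4  0.6] M [ 0.03  0.02 -0.01] gap 0.0003
[('door_top', []), ('knuckle_low', []), ('knuckle_up', []), ('door', []), ('door_free_edge', []), ('knob', [])]
[('door_top', [(0.69, array([ 0.6366, -0.1223,  0.19  ]))]), ('knuckle_low', [(0.87, array([ 0.6292, -0.2239,  0.0425])), (0.53, array([ 0.6307, -0.2217,  0.152 ]))]), ('knuckle_up', [(0.62, array([ 0.6299, -0.2171,  0.1509]))]), ('door', [(0.82, array([ 0.6342, -0.1338,  0.0217]))]), ('door_free_edge', [(0.64, array([ 0.6389, -0.0468,  0.1072]))]), ('knob', [(0.8, array([ 0.6179, -0.0648,  0.1069]))])]
[('door_top', [(0.74, array([ 0.6365, -0.1277,  0.1898]))]), ('knuckle_low', [(0.87, array([ 0.629 , -0.2207,  0.045 ]))]), ('knuckle_up', [(0.92, array([ 0.63  , -0.2175,  0.1483])), (0.69, array([ 0.6285, -0.2425,  0.07  ]))]), ('door', [(0.86, array([ 0.6323, -0.1276,  0.0213]))]), ('door_free_edge', [(0.6, array([ 0.641 , -0.0473,  0.1086])), (0.39, array([0.459 , 0.1766, 0.017 ]))]), ('knob', [(0.8, array([ 0.6112, -0.0611,  0.1049]))])]
```

Converted, -2 mm is -0.0025, -1 mm is -0.0013.

Request:
carry_out:
  rows:
    - {"turn": [0, 0, 0], "slide": [-0.0013, 0, 0], "grip": -1}
    - {"turn": [0, 0, 0], "slide": [-0.0025, 0, 0], "grip": -1}
    - {"turn": [0, 0, 0], "slide": [-0.0025, 0, 0], "grip": -1}

```text
time_s: 26.87
ee_pos: [0.6214, -0.0729, 0.1633]
tcp_rot: [-3.14, -0.001, 3.091]
ft_force: [-1.6, 0.2, 0.7]
finger_gap: 0.0002
finger_force: 1.0
```

Converted, -1.5 mm is -0.0019, -1 mm is -0.0013.

Request:
carry_out:
  rows:
    - {"turn": [0, 0, 0], "slide": [-0.0013, 0, 0], "grip": -1}
    - {"turn": [0, 0, 0], "slide": [-0.0019, 0, 0], "grip": -1}
    - {"turn": [0, 0, 0], "slide": [-0.0019, 0, 0], "grip": -1}

```text
time_s: 27.12
ee_pos: [0.6217, -0.0729, 0.1633]
tcp_rot: [-3.14, -0.003, 3.091]
ft_force: [-12.5, 1.0, 7.3]
finger_gap: 0.0002
finger_force: 6.5
```

Converted, -1 mm is -0.0013.

Request:
carry_out:
  rows:
    - {"turn": [0, 0, 0], "slide": [-0.0013, 0, 0], "grip": -1}
    - {"turn": [0, 0, 0], "slide": [-0.0013, 0, 0], "grip": -1}

```text
time_s: 27.28
ee_pos: [0.6218, -0.0729, 0.1632]
tcp_rot: [-3.14, -0.004, 3.091]
ft_force: [-20.1, 1.5, 10.8]
finger_gap: 0.0004
finger_force: 10.3
```

Firm stop at 20 N, well above the catch force. Back away and check.

Converted, 160 mm is 0.2, 130 mm is 0.1625.

Request:
carry_out:
  rows:
    - {"turn": [0, 0, 0], "slide": [0.005, 0, 0], "grip": -1}
    - {"turn": [0, 0, 0], "slide": [0.0125, 0, 0], "grip": -1}
    - {"turn": [0, 0, 0], "slide": [0.0375, 0, 0], "grip": -1}
    - {"turn": [0, 0, 0], "slide": [0.075, 0, -0.025], "grip": -1}
    - {"turn": [0, 0, 0], "slide": [0.1188, 0, -0.0625], "grip": -1}
    - {"turn": [0, 0, 0], "slide": [0.1625, 0, -0.1], "grip": -1}
    - {"turn": [0, 0, 0], "slide": [0.2, 0, -0.125], "grip": -1}
    - {"turn": [0, 0, 0], "slide": [0.2, 0, -0.125], "grip": -1}

```text
time_s: 27.95
ee_pos: [0.4616, -0.0648, 0.2683]
tcp_rot: [-3.14, 0.006, 3.091]
ft_force: [-0.8, -0.4, 0.4]
finger_gap: 0.0004
finger_force: 0.0
```

```bash
python3 - <<'E'
from h import *
s=state(); im1=save('scene','s5.png')
for cam in ['scene','top']:
    im=read_camera(cam); print([ (n,pl(cam,n)) for n in ['door_top','knuckle_low','knuckle_up','door','door_free_edge','knob','turps_bottle','tub','canvas_ochre','canvas_grey']])
a=cv2.resize(im1[130:250,330:450,::-1],None,fx=3.3,fy=4,interpolation=cv2.INTER_CUBIC); b=cv2.resize(im[95:195,305:425,::-1],None,fx=3.3,fy=4.8,interpolation=cv2.INTER_CUBIC)
cv2.imwrite('pics/fin.png',np.hstack([a,b]))
E
```

```text
t 27.95 p [ 0.4616 -0.0648  0.2683] r [-3.14   0.006  3.091] F [-0.8 -0.4  0.4] M [-0.04  0.04  0.05] gap 0.0004
[('door_top', [(0.86, array([ 0.6358, -0.1254,  0.1906]))]), ('knuckle_low', [(0.85, array([ 0.6303, -0.2226,  0.0448]))]), ('knuckle_up', [(0.59, array([ 0.6289, -0.2208,  0.1525]))]), ('door', [(0.78, array([ 0.6367, -0.1344,  0.0243]))]), ('door_free_edge', [(0.88, array([ 0.6384, -0.0453,  0.1072]))]), ('knob', [(0.78, array([ 0.6186, -0.0649,  0.1065]))]), ('turps_bottle', [(0.59, array([ 7.371e-01, -2.961e-01,  2.000e-04]))]), ('tub', [(0.65, array([7.547e-01, 7.290e-02, 6.000e-04]))]), ('canvas_ochre', [(0.97, array([0.4616, 0.1715, 0.0153])), (0.19, array([ 0.6759, -0.0887,  0.1606]))]), ('canvas_grey', [(0.94, array([0.4624, 0.1073, 0.0186]))])]
[('door_top', []), ('knuckle_low', []), ('knuckle_up', []), ('door', [(0.39, array([ 7.493e-01,  7.150e-02, -4.000e-04]))]), ('door_free_edge', []), ('knob', []), ('turps_bottle', [(0.7, array([ 0.7395, -0.2929,  0.0038]))]), ('tub', [(0.91, array([ 7.511e-01,  7.100e-02, -3.000e-04]))]), ('canvas_ochre', [(0.67, array([0.4639, 0.177 , 0.0162]))]), ('canvas_grey', [(0.65, array([0.4616, 0.104 , 0.0135]))])]
```

View pics/fin.png

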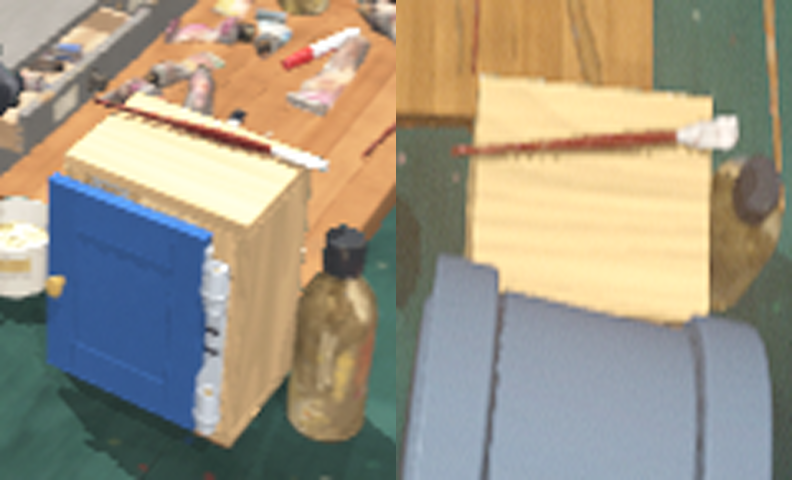

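The final crop shows the door flush and shut (left, 50-210 columns), both knuckles seated on their pins at (213,290) and (208,395), bottle and tub undisturbed. The force fell off past the hump, followed by a hard stop, so the catch has snapped.

```bash
python3 -c "
from h import *
state(); print(workorder.finish_job())"
```

```text
t 29.1 p [ 0.4643 -0.0649  0.2634] r [-3.14  -0.     3.091] F [ 1.5  0.5 -0.7] M [ 0.03 -0.   -0.01] gap -0.0003
the job is handed in; nothing more can be done
None
```

The door is back on both hinge pins, fully down and shut behind its catch. I handed the job in at about 29 s, and `finish_job` returned no verdict, so I judged it shut from the closing forces and the final picture.

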